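Load the nut mill and key its drive handle home

ROBOT

A 7-joint arm with a two-finger parallel gripper is mounted at the origin on the work surface. World frame = base frame: x ahead of the robot, y to its left, z up, the work surface at z = 0. Lengths are in m, angles in rad, forces in N, time in s.
With the tool pointing down it reaches from about 0.4 to 0.85 m from the base axis. Payload 4.5 kg.
Tool frame: the origin (TCP) lies between the finger pads; the fingertips stand 11 mm ahead of it and the grasp point (between the pads) lies 8 mm behind it (r.tip_reach is the distance from the TCP to the fingertips, in m); x points along the fingers, y is the direction in which the jaws open and shut, and the axes are right-handed (so a half turn about x gives the same grasp; the last joint's range is limited). The gripper opens to 88 mm and grips with 3 to 60 N. Pads are 18 mm wide; open, the fingers measure 123 mm over their backs; the gripper's body (75 mm by 187 mm) begins 45 mm behind the grasp point.
Start: joints at [1.282, 0.689, -0.195, 1.565, 0.157, 0.902, -0.215], TCP at [0.198, -0.593, 0.228] pointing down, gripper open.
Joint ranges: [-3.01, 3.01], [-0.46, 2.08], [-1.47, 1.51], [0.13, 2.56], [-1, 4.14], [0.04, 2.09], [-2.66, 2.66]. Speed limits (rad/s): [2.57, 2.57, 3.14, 3.14, 3.14, 3.14, 3.14].

INTERFACE

Orientations are given as a unit quaternion [x, y, z, w].
In Python, from plant import r gives the robot as it stands.
- The arm moves only by the tool drive_tool, never from a script. Its argument "deltas" is a list of rows, each a list of 3 entries, a list of its own where there are three numbers: the turn, a rotation vector about the tool's x, y, z in degrees, then the shift along the tool's x, y, z in cm, then the finger opening in cm, from 0 to 8.81. A call has 1 to 12 rows; each row shifts and turns the commanded pose from where the row before left it, along the tool's axes as they then stand; what a row does not reach is not made up. A row lasts 1/12 s, in which the tool goes at most 41.7 mm and 7.16 degrees, less where a joint would pass 70% of its speed; a pose out of reach is approached as far as the arm can. A call is refused whole if a number of a shift passes 4.17 or a number of a turn 7.16, either way. A call with a gripper value outside its range is refused whole. The fingers move at their own pace and stop on an object; "force" is the grip in N (left out, the last holds). Time passes only in rows, so rows that do not move let the fingers close. It gives the time, the measured TCP pose, the force and the opening at its end, in the units of the state.
- r.get_state(): the state, without advancing time (a new reading comes with each control period).
- r.snapshot(name): name is "side" or "top"; returns a dict with "color" (480x640x3 uint8, red, green, blue), "fov_y" (degrees; the focal length in pixels is half the picture's height over the tangent of half this angle, whatever the lens; pixels are square), "cx", "cy" (the principal point, pixels), "extrinsics" (4x4, takes a point from world to camera coordinates). Camera axes: x right, y up, looking along -z (the intrinsics and any distortion apply to the point x, -y, -z); pixel columns grow to the right and rows downward; lengths in m; the calibration is good to about 2 mm. A picture is of the moment at which its call begins. There is no depth.
- r.finish_job(): hands the job in, once; it reports no verdict.
The state is a dict: "clock": time; "q": joint angles; "qd": joint speeds; "joint_torque": joint torques, N m; "tool_pos": TCP position; "eef_rot": TCP orientation; "contact_force": force on the tool from outside, world axes, zero at the start; "moment": the same for the moment, N m; "opening": opening from 0.0 (shut) to 1.0 (fully open).
Only numpy, scipy, OpenCV 4.12 (cv2) and the standard library are available. Lean on these libraries where they do the work, as an engineer would, in place of code of your own. Each camera call takes 0.05 s, during which the arm holds its last target. There are 200 camera calls.

TASK

Tip all five macadamia nuts from the square steel cup into the nut mill's square hopper and stand the empty cup upright back on the counter. Then take the keyed drive handle out of its wooden stand, put its nose into the mill's sprung hub, press lightly and turn it until the keys slip into the slot and the collar is fully home on the hub, and keep pushing so that the hub is held down against its spring, at about two thirds of its travel. Finish while still gripping the handle and pressing it down, and leave the jug, the bowl and the screw-top jar where they are.

Things in the scene. Friction and masses are not known exactly. Their poses are not given: they have to be found in the camera images.
- mill: Nut mill, fixed: flat steel housing 140 (x) x 260 (y) x 50 mm high, origin under its centre, z up, yaw up to 15 degrees either way. A white open hopper stands on its +y half, the drive hub in a dark round turret (84 mm across, top 82 mm above the counter) on its -y half.
- mill_hopper (a point): Centre of the inner floor of the mill's open hopper, axes as the mill's. The hopper is inside 122 (x) x 112 (y) mm and 66 mm deep, walls 4 mm; its rim is 66 mm above this point, 120 mm above the counter.
- mill_hub (a point): Point on the hub's vertical axis at its top face when not pressed, 102 mm above the counter; axes are the mill's, not the slot's. The hub is an aluminium block 47 mm square with a bore 19 mm across for the shaft, crossed by a slot 10 x 34 mm for both keys, parallel to the block's sides; bore and slot go down through its 44 mm. It cannot turn.
- hub (a joint): How far the sprung hub is pushed down, m: 0 at rest, 0.012 at its stop; about 4 N starts it, 12 N bottoms it. Its slot lies up to 35 degrees either way of the mill's x; that angle is not told: see it from above or turn the handle under light pressure. Keys on the face push the hub down; once they slip in, it springs back up to the collar. Hold it at about 0.008 at the end.
- drive_grip (a point): Centre of the grip block of the loose drive handle (0.18 to 0.29 kg): dark wood, 64 (x) x 24 (y) x 30 (z) mm, gripped across its 24 mm; z up along the shaft. Below the block: neck 20 mm diameter, 16 mm long, collar 44 mm diameter, 6 mm thick, 16 mm shaft with a conical nose (8 mm at the tip, full after 7 mm). The nose tip is 73 mm below this point.
- drive_collar (a point): Centre of the underside of the handle's collar, 37 mm below point drive_grip and 36 mm above the nose tip. Two keys, 6 mm wide, rounded below, stand out to +x and -x, 15 mm from the axis, from 20 to 34 mm above the tip (in line with the block's length; a half turn is the same). Home: collar on the hub's face. Keys standing on the face: 16 mm above it.
- stand_top (a point): Centre of the top of the fixed wooden stand, 90 x 90 x 44 mm high, with a through hole of 35 mm diameter in which the handle hangs upright by its collar, with 2 mm play. The stand and the cup can be on either side of the mill.
- cup_mid (a point): Centre, half-way up, of the open steel cup (0.09 to 0.14 kg empty) on the counter: 62 mm high, square, 56 x 56 mm outside, flat upright walls and floor 3 mm thick, square to its x and y. z is the cup's axis; the mouth is at +z, its rim 31 mm above this point.
- nut0_center (a point): Centre of one nut: hard brown ball of 22 mm diameter, 10 g, starts in the cup (four below, one on top).
- nut1_center (a point): Centre of one nut: hard brown ball of 22 mm diameter, 10 g, starts in the cup (four below, one on top).
- nut2_center (a point): Centre of one nut: hard brown ball of 22 mm diameter, 10 g, starts in the cup (four below, one on top).
- nut3_center (a point): Centre of one nut: hard brown ball of 22 mm diameter, 10 g, starts in the cup (four below, one on top).
- nut4_center (a point): Centre of one nut: hard brown ball of 22 mm diameter, 10 g, starts in the cup (four below, one on top).
- drive: The drive handle, origin at the tip of its nose, axes as point drive_grip.
- cup: The cup, origin under its foot, axes as point cup_mid.
- jug: Glass measuring jug, 96 mm across and 120 mm high with a handle at its +y, origin under its centre; leave alone.
- bowl: Wooden bowl, 130 mm across and 55 mm high, origin under its centre; leave alone.
- jar: Plastic jar with a screw-top lid, 80 mm across and 120 mm high, origin under its centre; leave alone.
Not all that is in view belongs to the job. What is shaped like the cup but purple is not meant.

How it is judged:
On the way, in this order (a step that is already met when the one before it is completed fails the run):
1. all five macadamia nuts lie in the hopper (x of nut0_center in the frame of mill_hopper between -0.062 and 0.062 m and y of nut0_center in the frame of mill_hopper between -0.057 and 0.057 m and z of nut0_center in the frame of mill_hopper between 0 and 0.06 m and x of nut1_center in the frame of mill_hopper between -0.062 and 0.062 m and y of nut1_center in the frame of mill_hopper between -0.057 and 0.057 m and z of nut1_center in the frame of mill_hopper between 0 and 0.06 m and x of nut2_center in the frame of mill_hopper between -0.062 and 0.062 m and y of nut2_center in the frame of mill_hopper between -0.057 and 0.057 m and z of nut2_center in the frame of mill_hopper between 0 and 0.06 m and x of nut3_center in the frame of mill_hopper between -0.062 and 0.062 m and y of nut3_center in the frame of mill_hopper between -0.057 and 0.057 m and z of nut3_center in the frame of mill_hopper between 0 and 0.06 m and x of nut4_center in the frame of mill_hopper between -0.062 and 0.062 m and y of nut4_center in the frame of mill_hopper between -0.057 and 0.057 m and z of nut4_center in the frame of mill_hopper between 0 and 0.06 m), for 0.2 s.
2. the empty cup stands upright on the counter, let go (angle between cup_mid's own z axis and vertical below 0.1 rad and height (world z) of cup_mid between 0.026 and 0.036 m and contact force between the fingers and cup below 0.1 N), for 0.2 s.
3. the handle is keyed home in the hub and pressing it down (z of drive_collar in the frame of mill_hub below -0.005 m and value of joint hub above 0.004 m and horizontal distance between drive_collar and mill_hub below 0.004 m and angle between drive_collar's own z axis and vertical below 0.1 rad and contact force between the fingers and drive above 2 N and distance between the grasp point and drive_grip below 0.032 m), for 0.2 s.
At the end, for the whole second after the job is handed in: All five nuts in the hopper; cup upright on the counter (6 deg), let go; collar at least 5 mm below the hub's rest height (only possible with the keys in), within 4 mm of its axis, 6 deg of upright; hub pushed down over 4 of 12 mm; grip block still held, grasp point within 32 mm of its centre (all of step 1 and all of step 2 and all of step 3); the arm keeps its last pose, push and grip.
It fails at once if the glass jug is shoved or lifted by more than 30 mm (distance of jug from where it was at the start of the episode above 0.03 m).
It fails at once if the wooden bowl is shoved or lifted by more than 30 mm (distance of bowl from where it was at the start of the episode above 0.03 m).
It fails at once if the screw-top jar is shoved or lifted by more than 30 mm (distance of jar from where it was at the start of the episode above 0.03 m).
It also fails if it takes over 72 s, if anything falls off the work surface, if the arm or the gripper's body presses on something with over 40 N, if the wrist force passes 120 N, or if a joint passes its speed limit or range.

## Working session

There is one attempt and no reset: what is moved stays moved. The work goes in short steps, Python scripts to look and compute and a tool call to move; the robot and the scene stay as the last step left them, time stands still between calls to the robot, and variables do not carry over. Pictures are saved under pics/ and viewed, about 8 in all and at most 12, crops included, and the job is handed in when it is done.

Besides the shell and the picture viewer there is one more tool, called after "Request:" as name(argument=value, ...) on one line, values as JSON. drive_tool: Moves the arm, as the interface text tells. Its arguments: {"type":"object","properties":{"deltas":{"type":"array","items":{"type":"array"}},"force":{"type":"number"}},"required":["deltas"]}

```bash
ls; mkdir -p pics
python3 - <<'E'
from plant import r
import cv2,numpy as np
s=r.get_state();print(s['clock'],s['tool_pos'],s['eef_rot'],s['opening'],s['contact_force'],s['q'])
for n in('top','side'):
    d=r.snapshot(n);cv2.imwrite(f'pics/{n}0.png',d['color'][:,:,::-1]);print(n,d['fov_y'],d['cx'],d['cy'],np.round(d['extrinsics'],4).tolist(),[k for k in d])
E
```

```text
pics
0.0 [ 0.19799965 -0.59211672  0.22729503] [-0.69775142 -0.11430696  0.69806925 -0.11303182] 0.9974516591891305 [-0.50433991 -0.12635519  0.27826125] [ 1.28179628  0.69000552 -0.19450883  1.56634948  0.1573242   0.90249023
 -0.21508939]
top 43.903437942411884 320.9626442115771 226.76566321437554 [[-0.0006, -0.9999, 0.0161, 0.0257], [0.9962, 0.0008, 0.0871, -0.6002], [-0.0871, 0.0161, 0.9961, -1.3029], [0.0, 0.0, 0.0, 1.0]] ['color', 'fov_y', 'cx', 'cy', 'extrinsics']
side 45.073968444840574 326.33433486356193 240.24436362605857 [[-0.9086, -0.4176, -0.0004, 0.5292], [0.2977, -0.6482, 0.7008, -0.2341], [-0.2929, 0.6367, 0.7133, -1.011], [0.0, 0.0, 0.0, 1.0]] ['color', 'fov_y', 'cx', 'cy', 'extrinsics']
```

View pics/top0.png

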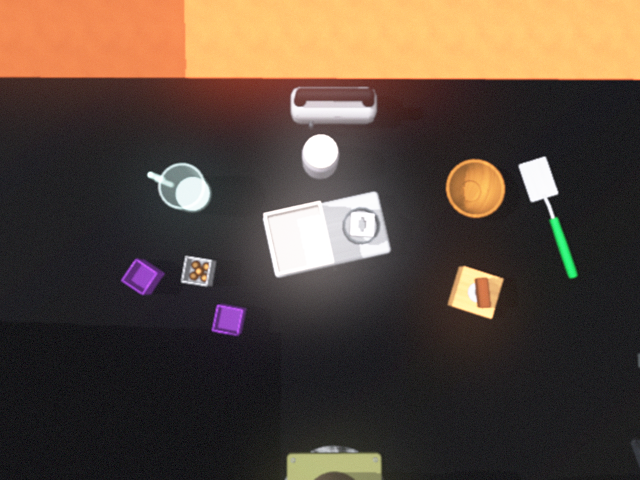

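View pics/side0.png

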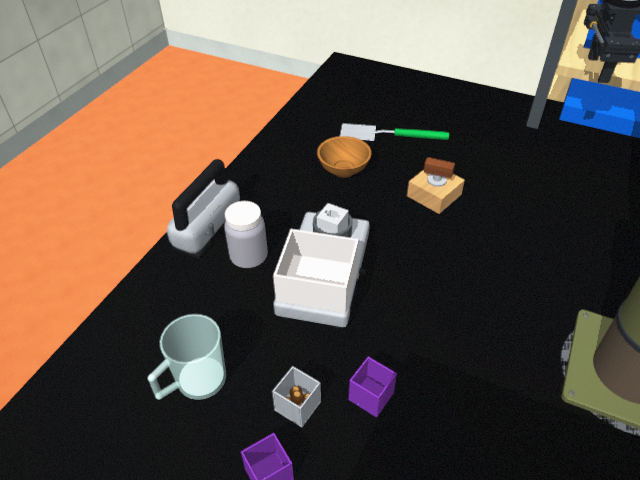

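```bash
cat > h.py <<'E'
import cv2,numpy as np
from plant import r
from scipy.spatial.transform import Rotation as R
def cast(d,uv,z):
    E=d['extrinsics'];f=240/np.tan(np.radians(d['fov_y']/2))
    uv=np.atleast_2d(np.asarray(uv,float))
    c=np.c_[(uv[:,0]-d['cx'])/f,-(uv[:,1]-d['cy'])/f,-np.ones(len(uv))]
    o=-E[:3,:3].T@E[:3,3];w=c@E[:3,:3]
    return o+w*((z-o[2])/w[:,2])[:,None]
def proj(d,p):
    E=d['extrinsics'];f=240/np.tan(np.radians(d['fov_y']/2))
    c=np.atleast_2d(p)@E[:3,:3].T+E[:3,3]
    return np.c_[d['cx']+f*c[:,0]/-c[:,2],d['cy']-f*c[:,1]/-c[:,2]]
def blob(mask,box):
    x0,y0,x1,y1=box;m=np.zeros(mask.shape,np.uint8);m[y0:y1,x0:x1]=mask[y0:y1,x0:x1]
    n,l,s,c=cv2.connectedComponentsWithStats(m);i=1+np.argmax(s[1:,4])
    cs,_=cv2.findContours((l==i).astype(np.uint8),cv2.RETR_EXTERNAL,cv2.CHAIN_APPROX_NONE)
    return max(cs,key=cv2.contourArea)[:,0,:]
def rect(d,cont,z):
    p=cast(d,cont,z)[:,:2];(c,s,a)=cv2.minAreaRect((p*1000).astype(np.float32))
    return np.round(c,1),np.round(s,1),round(a,1)
E
python3 - <<'E'
from h import *
d=r.snapshot('top');im=d['color'];hsv=cv2.cvtColor(im,cv2.COLOR_RGB2HSV);g=im.max(2)
H,S,V=cv2.split(hsv)
print('cup rim',rect(d,blob((V>70)&(S<60)|(V>70)&(H<25),(175,250,222,295)),.062))
br=((H<14)|(H>172))&(S>100)&(V>40)&(V<180)
print('handle',rect(d,blob(br,(465,265,505,320)),.096))
wood=(V>100)
print('stand',rect(d,blob(wood,(440,255,515,325)),.044))
print('mill',rect(d,blob(V>90,(255,185,400,285)),.06))
hop=blob(V>205,(255,190,335,285));print('hopper',rect(d,hop,.12))
print('hub',rect(d,blob(V>185,(345,205,380,245)),.102))
print('purple',[rect(d,blob((H>125)&(H<160)&(S>100)&(V>60),b),.062) for b in((115,250,170,300),(205,298,255,340))])
print('rough',cast(d,[(185,187),(320,157),(475,188)],.1))
cr=[im[y-28:y+28,x-30:x+30] for x,y in((198,271),(482,292),(362,225),(299,238))]
t=[cv2.resize(c,None,fx=6,fy=6,interpolation=cv2.INTER_CUBIC) for c in cr]
o=np.vstack([np.hstack(t[:2]),np.hstack(t[2:])]);cv2.imwrite('pics/crops.png',cv2.convertScaleAbs(o[:,:,::-1]))
print(o.shape)
E
```

```text
cup rim (array([501.3, 291. ]), array([70.4, 61.8]), 81.3)
handle (array([ 455.5, -301.6]), array([56.9,  5.6]), 5.3)
stand (array([ 456.8, -311.9]), array([104.7,  96.6]), 72.1)
mill (array([587.1,  15.8]), array([224.4, 266. ]), 9.6)
hopper (array([571.4,  61.5]), array([135.9, 152.9]), 12.5)
hub (array([601.7, -59.6]), array([71.9, 76.4]), 89.8)
purple [(array([489.3, 410.2]), array([73.8, 68.2]), 57.2), (array([398.2, 224.4]), array([66.3, 64.6]), 79.4)]
rough [[ 0.6777659   0.31401359  0.1       ]
 [ 0.74277592  0.02890912  0.1       ]
 [ 0.67676159 -0.30091556  0.1       ]]
(672, 720, 3)
```

View pics/crops.png

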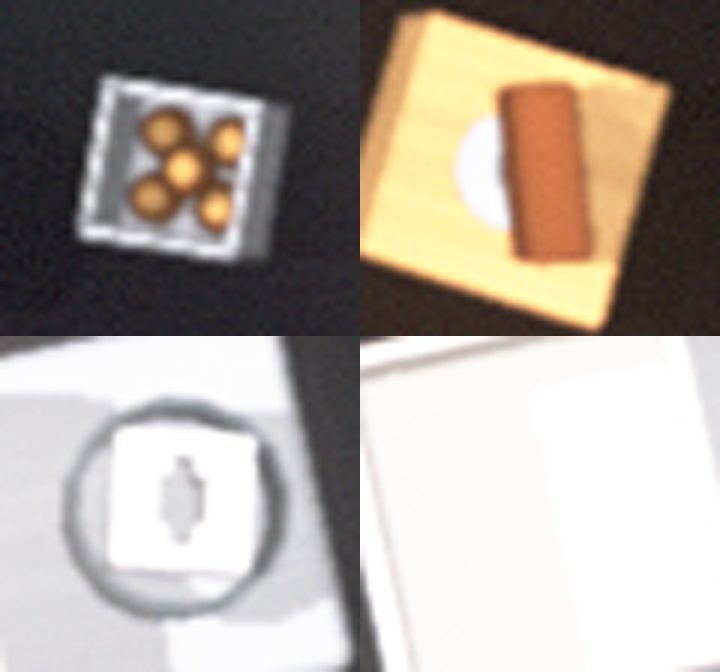

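Run:
```python
from h import *
d=r.snapshot('top')
def cr(c,pts): return [(c[0]-30+(u+.5)/6-.5,c[1]-28+(v+.5)/6-.5) for u,v in pts]
def rep(n,px,z):
    p=cast(d,px,z)[:,:2]*1000; e=np.roll(p,-1,0)-p
    print(n,p.mean(0).round(1),'len',np.linalg.norm(e,axis=1).round(1),'ang',np.degrees(np.arctan2(e[:,1],e[:,0])).round(1))
rep('cup',cr((198,271),[(105,76),(267,100),(240,262),(80,240)]),.062)
rep('handle',cr((482,292),[(148,86),(215,83),(231,260),(157,262)]),.096)
rep('stand',cr((482,292),[(80,10),(312,90),(242,328),(5,252)]),.044)
rep('hub',cr((362,225),[(118,89),(258,101),(252,239),(107,232)]),.102)
rep('hopper',[(263,213),(322,202),(334,262),(275,275.5)],.12)
rep('slot',cr((362,225),[(184,122),(180,207),(182,122),(182,207)]),.102)
th=np.linspace(0,6.28,9)[:-1]
print('turret',rep('t',cr((362,225),[(62,170),(175,62),(287,165),(175,283)]),.082))
s=r.snapshot('side')
print(proj(s,[(.6017,-.06,.102),(.571,.07,.12),(.5,.29,.062),(.455,-.312,.096)]).round())
```

```text
cup [501.8 294.2] len [58.8 58.5 57.7 59.1] ang [-98.4 171.4  82.2  -7.6]
handle [ 455.9 -313.5] len [23.7 61.8 26.  61.3] ang [ -87.5 -176.2   91.4    1.6]
stand [ 455.8 -318.2] len [89.5 90.6 90.3 92.7] ang [-109.1  162.    72.2  -18.4]
hub [599.2 -59.9] len [49.5 48.7 50.9 50.6] ang [-94.9 177.   87.3  -4.7]
hopper [568.6  73.7] len [124.6 127.1 124.5 131.7] ang [ -79.3 -168.8  102.8   11.2]
slot [599.5 -59.3] len [30. 30. 30. 30.] ang [176.9  -1.7 179.6  -1.7]
t [599.4 -58.4] len [56.2 54.3 58.3 56.9] ang [ -46.3 -132.9  136.3   44.8]
turret None
[[330. 212.]
 [316. 254.]
 [298. 383.]
 [438. 163.]]
```

Request:
drive_tool(deltas=[[[0, 0, 0], [-0.7, -2.2, -3.3], 8.8], [[0, 0, 0], [-0.7, -2.2, -3.3], 8.8], [[0, 0, 0], [-0.7, -2.2, -3.3], 8.8], [[0, 0, 0], [-0.7, -2.2, -3.3], 8.8], [[0, 0, 0], [-0.7, -2.2, -3.3], 8.8], [[0, 0, 0], [-0.7, -2.2, -3.3], 8.8], [[0, 0, 0], [-0.7, -2.2, -3.3], 8.8], [[0, 0, 0], [-0.7, -2.2, -3.3], 8.8], [[0, 0, 0], [-0.7, -2.2, -3.3], 8.8], [[0, 0, 0], [-0.7, -2.2, -3.3], 8.8], [[0, 0, 0], [-0.7, -2.2, -3.3], 8.8], [[0, 0, 0], [-0.7, -2.2, -3.3], 8.8]])

```text
clock: 1.25
tool_pos: [0.4909, -0.215, 0.3126]
eef_rot: [-0.698, -0.114, 0.698, -0.114]
contact_force: [-0.4, -0.8, -1.1]
opening: 0.997
```

```bash
cat > kin.py <<'E'
import numpy as np,itertools
from scipy.spatial.transform import Rotation as R
def fk(q,s,L,o):
    h,a,b,c=L;T=R.from_euler('z',o);p=np.array([0,0,h])
    for i,(ax,l) in enumerate(zip('zyzyzyz',[0,0,a,0,b,0,c])):
        T=T*R.from_euler(ax,s[i]*q[i]);p=p+T.apply([0,0,l])
    return p,T
E
python3 - <<'E'
from kin import *
from plant import r
from scipy.optimize import least_squares
s1=r.get_state();print(s1['clock'],s1['tool_pos'],s1['eef_rot'],s1['q'])
D=[(np.array([1.28179628,.69000552,-.19450883,1.56634948,.1573242,.90249023,-.21508939]),np.array([.19799965,-.59211672,.22729503]),R.from_quat([-.69775142,-.11430696,.69806925,-.11303182])),(s1['q'],s1['tool_pos'],R.from_quat(s1['eef_rot']))]
res=[]
for s in itertools.product([1,-1],repeat=7):
    if s[1]<0: continue
    def f(v):
        e=[]
        for q,p,T in D:
            pp,TT=fk(q,s,v[:4],v[4]);e+=list(pp-p)+list((TT.apply([0,0,1])-T.apply([1,0,0]))*.3)
        return np.array(e)
    for o in(0,1.57,3.14,-1.57):
        u=least_squares(f,[.35,.4,.4,.25,o]);res.append((u.cost,s,u.x.round(4)))
res.sort(key=lambda t:t[0])
for t in res[:6]:print(t)
c,s,v=res[0]
for q,p,T in D:
    pp,TT=fk(q,s,v[:4],v[4]);print(pp-p,(TT.inv()*T).as_matrix().round(2).tolist())
E
```

```text
1.25 [ 0.49087369 -0.21496531  0.31256022] [-0.6979061  -0.11359217  0.69791849 -0.11372634] [ 0.45724577  0.47177038 -0.2048161   1.71885517  0.11310228  0.96240997
 -1.03846426]
(np.float64(1.1121676256104713e-05), (-1, 1, -1, 1, -1, 1, 1), array([ 3.0479,  0.5867,  0.3331,  3.0669, -0.0734]))
(np.float64(1.1121676256111362e-05), (-1, 1, -1, 1, -1, 1, -1), array([ 3.0479,  0.5867,  0.3331,  3.0669, -0.0734]))
(np.float64(1.1121676256158882e-05), (-1, 1, -1, 1, -1, 1, -1), array([ 3.0479,  0.5867,  0.3331,  3.0669, -0.0734]))
(np.float64(1.1121676256194302e-05), (-1, 1, -1, 1, -1, 1, 1), array([ 3.048 ,  0.5867,  0.3331,  3.0669, -0.0734]))
(np.float64(1.1121676256220475e-05), (-1, 1, -1, 1, -1, 1, 1), array([ 3.048 ,  0.5867,  0.3331,  3.0669, -0.0734]))
(np.float64(1.1121676256268016e-05), (-1, 1, -1, 1, -1, 1, -1), array([ 3.0479,  0.5867,  0.3331,  3.0668, -0.0734]))
[-0.00294734 -0.00067387 -0.00069091] [[0.0, -0.94, 0.35], [-0.0, -0.35, -0.94], [1.0, -0.0, -0.0]]
[0.00156123 0.00311728 0.00068472] [[-0.0, 0.42, 0.91], [-0.0, -0.91, 0.42], [1.0, -0.0, 0.0]]
```

Request:
drive_tool(deltas=[[[-7.05, 0, 0], [0.5, 0, 0], 8.0], [[-7.05, 0, 0], [0.5, 0, 0], 8.0], [[-7.05, 0, 0], [0.5, 0, 0], 8.0], [[-7.05, 0, 0], [0.5, 0, 0], 8.0], [[-7.05, 0, 0], [0.5, 0, 0], 8.0], [[-7.05, 0, 0], [0.5, 0, 0], 8.0], [[-7.05, 0, 0], [0.5, 0, 0], 8.0], [[-7.05, 0, 0], [0.5, 0, 0], 8.0], [[-7.05, 0, 0], [0.5, 0, 0], 8.0]])

```text
clock: 2.0
tool_pos: [0.49, -0.2168, 0.2669]
eef_rot: [-0.532, -0.465, 0.533, -0.465]
contact_force: [0.8, 0.7, -0.2]
opening: 0.906
```

Request:
drive_tool(deltas=[[[0, 0, 0], [0, -0.5, -3.8], 8.0], [[0, 0, 0], [0, -0.5, -3.8], 8.0], [[0, 0, 0], [0, -0.5, -3.8], 8.0], [[0, 0, 0], [0, -0.5, -3.8], 8.0], [[0, 0, 0], [0, -0.5, -3.8], 8.0], [[0, 0, 0], [0, -0.5, -3.8], 8.0], [[0, 0, 0], [0, -0.5, -3.8], 8.0], [[0, 0, 0], [0, -0.5, -3.8], 8.0], [[0, 0, 0], [0, -0.5, -3.8], 8.0], [[0, 0, 0], [0, -0.5, -3.8], 8.0], [[0, 0, 0], [0, -0.5, -3.8], 8.0]])

```text
clock: 2.92
tool_pos: [0.4939, 0.2065, 0.2671]
eef_rot: [-0.534, -0.463, 0.534, -0.464]
contact_force: [0.8, 0.4, -1.0]
opening: 0.907
```

Request:
drive_tool(deltas=[[[0, 7, 0], [0, 0, 0], 8.0], [[0, 7, 0], [0, 0, 0], 8.0], [[0, 7, 0], [0, 0, 0], 8.0], [[0, 7, 0], [0, 0, 0], 8.0], [[0, 7, 0], [0, 0, 0], 8.0], [[0, 0, 0], [0, 0, 0], 8.0]])

```text
clock: 3.42
tool_pos: [0.4948, 0.1955, 0.2626]
eef_rot: [0.673, 0.578, -0.353, 0.297]
contact_force: [-0.4, -2.3, -1.1]
opening: 0.908
```

```bash
cat >> h.py <<'E'
def togo(p,yaw=None):
    """shift to world point p in tool axes, cm"""
    s=r.get_state();T=R.from_quat(s['eef_rot'])
    print('clk',round(s['clock'],2),'pos',s['tool_pos'].round(4),'F',s['contact_force'].round(1),'open mm',round(s['opening']*88.1,1))
    print('x',T.apply([1,0,0]).round(3),'y',T.apply([0,1,0]).round(3),'q',s['q'].round(2))
    print('togo cm',(T.inv().apply(np.array(p)-s['tool_pos'])*100).round(2))
E
cat >> kin.py <<'E'
D0=[([1.28179628,.69000552,-.19450883,1.56634948,.1573242,.90249023,-.21508939],[.19799965,-.59211672,.22729503],[-.69775142,-.11430696,.69806925,-.11303182]),
([0.45724577,0.47177038,-0.2048161,1.71885517,0.11310228,0.96240997,-1.03846426],[0.49087369,-0.21496531,0.31256022],[-0.6979061,-0.11359217,0.69791849,-0.11372634])]
S=(-1,1,-1,1,-1,1,-1)
E
python3 - <<'E'
from h import *;from kin import *
from scipy.optimize import least_squares
togo([.502,.298,.037])
s=r.get_state();D=D0+[(s['q'],s['tool_pos'],s['eef_rot'])]
def f(v):
    e=[]
    for q,p,T in D:
        pp,TT=fk(q,S,v[:4],v[4]);e+=list(pp-p)+list((TT.apply([0,0,1])-R.from_quat(T).apply([1,0,0]))*.3)
    return np.array(e)
u=least_squares(f,[.35,.4,.4,.25,0]);print(u.x,f(u.x).round(3))
for q,p,T in D:print((fk(q,S,u.x[:4],u.x[4])[1].inv()*R.from_quat(T)).as_matrix().round(2).tolist())
E
```

```text
clk 3.42 pos [0.4948 0.1955 0.2626] F [-0.4 -2.3 -1.1] open mm 80.0
x [ 0.082  0.568 -0.819] y [ 0.988 -0.155 -0.009] q [ 0.48  0.69 -0.97  2.03  0.    0.39 -0.44]
togo cm [24.36 -0.67  4.57]
[ 0.34289833  0.52498219  0.37083691  0.28915827 -0.08153232] [-0.001  0.005  0.001  0.     0.    -0.     0.005  0.005 -0.003 -0.
 -0.    -0.     0.004 -0.002  0.002  0.014 -0.003  0.   ]
[[-0.0, -1.0, -0.08], [-0.0, 0.08, -1.0], [1.0, -0.0, -0.0]]
[[-0.0, -1.0, -0.08], [0.0, 0.08, -1.0], [1.0, -0.0, 0.0]]
[[0.05, -1.0, -0.07], [-0.0, 0.07, -1.0], [1.0, 0.05, 0.0]]
```

Run:
```python
from h import *;from kin import *
from scipy.optimize import least_squares
L=[.343,.525,.371,.289];o=-.0815
lo=np.array([-3.01,-.46,-1.47,.13,-1,.04,-2.66]);hi=np.array([3.01,2.08,1.51,2.56,4.14,2.09,2.66])
M=R.from_matrix([[0,-1,-.08],[0,.08,-1],[1,0,0]])
q=r.get_state()['q'].clip(lo+.01,hi-.01)
for tilt in(30,0,-30,-50,-70,-80,-90,-100):
  a=np.radians(tilt)
  T=R.from_matrix(np.array([[0,.99,-.14],[0,-.14,-.99],[-1,0,0]]))*R.from_euler('y',a)
  p=np.array([.57,.05,.20])
  def f(q):
    pp,TT=fk(q,S,L,o);return np.r_[(pp-p)*5,((TT*M).inv()*T).as_rotvec()]
  u=least_squares(lambda x:np.r_[f(x),.01*(x-q)],q,bounds=(lo,hi));q=u.x.clip(lo+.005,hi-.005)
  print(tilt,q.round(2),f(u.x).round(2))
```

```text
30 [ 0.59  0.86 -0.85  1.81  0.13  0.64 -0.28] [-0.  0. -0. -0.  0. -0.]
0 [ 0.14  0.7  -0.5   1.74  0.44  0.82 -0.71] [-0. -0.  0.  0. -0.  0.]
-30 [-0.24  0.79 -0.27  1.61  0.7   1.17 -1.01] [-0. -0.  0.  0. -0.  0.]
-50 [-0.42  0.91 -0.14  1.51  0.81  1.42 -1.11] [-0. -0.  0.  0. -0. -0.]
-70 [-0.55  1.07 -0.03  1.42  0.89  1.65 -1.15] [-0. -0.  0.  0. -0. -0.]
-80 [-0.59  1.16  0.02  1.37  0.92  1.75 -1.15] [-0. -0.  0.  0. -0. -0.]
-90 [-0.63  1.24  0.08  1.33  0.96  1.85 -1.15] [-0. -0.  0. -0. -0. -0.]
-100 [-0.65  1.33  0.14  1.3   1.    1.95 -1.13] [-0. -0.  0. -0. -0. -0.]
```

Request:
drive_tool(deltas=[[[0, 0, 0], [2, -0.1, 0.76], 7.6], [[0, 0, 0], [2, -0.1, 0.76], 7.6], [[0, 0, 0], [2, -0.1, 0.76], 7.6], [[0, 0, 0], [2, -0.1, 0.76], 7.6], [[0, 0, 0], [2, -0.1, 0.76], 7.6], [[0, 0, 0], [2, -0.15, 0.76], 7.6], [[0, 0, 0], [0, 0, 0], 7.6]])

```text
clock: 4.0
tool_pos: [0.4903, 0.2373, 0.1395]
eef_rot: [0.668, 0.583, -0.351, 0.302]
contact_force: [0.0, 0.2, 0.9]
opening: 0.862
```

Run:
```python
from h import *
togo([.502,.298,.037])
d=r.snapshot('side');c=d['color'][300:450,200:400];cv2.imwrite('pics/g1.png',cv2.resize(c,None,fx=4,fy=4)[:,:,::-1])
```

```text
clk 4.0 pos [0.4903 0.2373 0.1395] F [0.  0.2 0.9] open mm 75.9
x [ 0.075  0.566 -0.821] y [ 0.99  -0.138 -0.005] q [ 0.26  0.88 -0.78  2.13  0.08  0.06 -0.45]
togo cm [11.94  0.38  0.78]
```

View pics/g1.png

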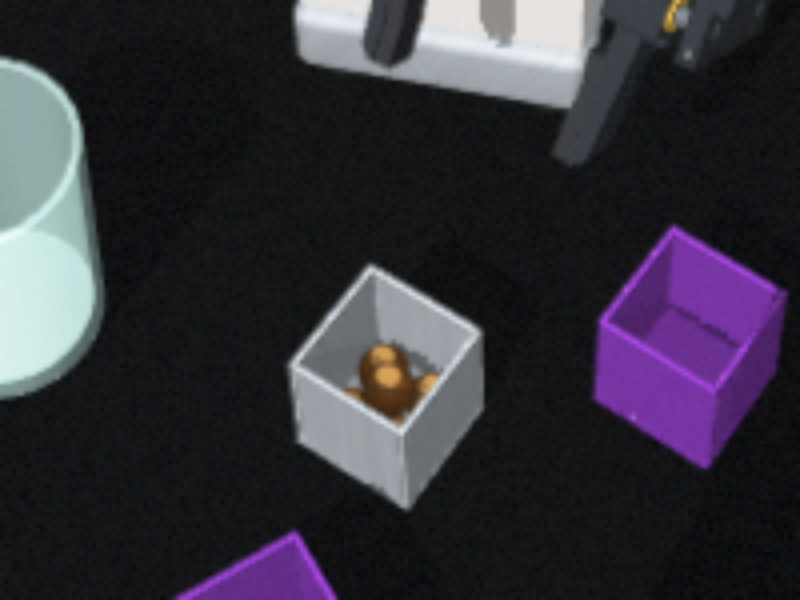

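Request:
drive_tool(deltas=[[[0, -5, 0], [0, 0, 0], 7.6], [[0, -5, 0], [0, 0, 0], 7.6], [[0, -5, 0], [0, 0, 0], 7.6], [[0, 0, 0], [0, 0, 0], 7.6]])

```text
clock: 4.38
tool_pos: [0.4932, 0.244, 0.147]
eef_rot: [0.618, 0.539, -0.428, 0.38]
contact_force: [-0.7, 1.4, 0.9]
opening: 0.86
```

Run:
```python
from h import *
togo([.502,.2962,.0365])
d=r.snapshot('side')
p=cast(d,[(200+u/4,300+v/4) for u,v in((370,265),(482,330),(405,428),(290,363))],.062)
print(p.mean(0),p)
```

```text
clk 4.38 pos [0.4932 0.244  0.147 ] F [-0.7  1.4  0.9] open mm 75.8
x [ 0.053  0.34  -0.939] y [ 0.991 -0.131  0.008] q [-0.07  0.72 -0.47  2.04  0.04  0.24 -0.57]
togo cm [12.2   0.09 -1.16]
[0.49881576 0.29526251 0.062     ] [[0.52177698 0.26500426 0.062     ]
 [0.46715484 0.27310768 0.062     ]
 [0.47611914 0.32457145 0.062     ]
 [0.53021207 0.31836662 0.062     ]]
```

Request:
drive_tool(deltas=[[[0, 0, 0], [1.0, 0, -0.55], 7.6], [[0, 0, 0], [1.2, 0, -0.55], 7.6], [[0, 0, 0], [2.0, 0, 0], 7.6], [[0, 0, 0], [2.0, 0, 0], 7.6], [[0, 0, 0], [2.0, 0, 0], 7.6], [[0, 0, 0], [2.0, 0, 0], 7.6], [[0, 0, 0], [2.0, 0, 0], 7.6], [[0, 0, 0], [0, 0, 0], 7.6]])

```text
clock: 5.1
tool_pos: [0.5008, 0.2871, 0.0299]
eef_rot: [0.616, 0.539, -0.437, 0.373]
contact_force: [0.7, 0.1, 0.3]
opening: 0.862
```

Run:
```python
from h import *
togo([.501,.2962,.0365])
```

```text
clk 5.1 pos [0.5008 0.2871 0.0299] F [0.7 0.1 0.3] open mm 75.9
x [ 0.038  0.337 -0.941] y [ 0.99  -0.141 -0.011] q [-0.2   0.95 -0.38  2.01  0.13  0.04 -0.68]
togo cm [-0.32 -0.12 -1.07]
```

Request:
drive_tool(deltas=[[[0, -5, 0], [-0.2, 0, -0.4], 7.6], [[0, -2, 0], [-0.1, 0, -0.5], 7.6], [[0, 0, 0], [0, 0, 0], 7.6], [[0, 0, 0], [0, 0, 0], 7.6]])

```text
clock: 5.43
tool_pos: [0.5033, 0.2958, 0.0394]
eef_rot: [0.59, 0.514, -0.471, 0.407]
contact_force: [-0.7, -0.8, -0.2]
opening: 0.864
```

Run:
```python
from h import *
togo([.501,.2955,.036])
d=r.snapshot('side');c=d['color'][320:450,220:380];cv2.imwrite('pics/g2.png',cv2.resize(c,None,fx=4,fy=4)[:,:,::-1])
```

```text
clk 5.43 pos [0.5033 0.2958 0.0394] F [-0.7 -0.8 -0.2] open mm 76.1
x [ 0.027  0.223 -0.974] y [ 0.99  -0.139 -0.005] q [-0.35  0.9  -0.26  1.94  0.09  0.18 -0.73]
togo cm [ 0.32 -0.22  0.13]
```

View pics/g2.png

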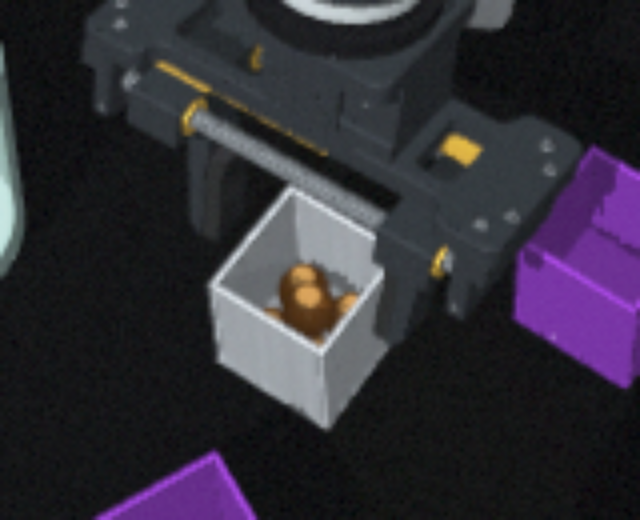

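Request:
drive_tool(deltas=[[[0, 0, 0], [0.1, 0, 0], 5.0], [[0, 0, 0], [0, 0, 0], 5.0], [[0, 0, 0], [0, 0, 0], 5.0], [[0, 0, 0], [0, 0, 0], 5.0], [[0, 0, 0], [0, 0, 0], 5.0], [[0, 0, 0], [0, 0, 0], 5.0]], force=25)

```text
clock: 5.98
tool_pos: [0.5031, 0.2962, 0.0379]
eef_rot: [0.589, 0.514, -0.472, 0.408]
contact_force: [-0.2, 0.5, -1.9]
opening: 0.634
```

Run:
```python
from h import *
togo([.502,.295,.2])
```

```text
clk 5.98 pos [0.5031 0.2962 0.0379] F [-0.2  0.5 -1.9] open mm 55.9
x [ 0.026  0.221 -0.975] y [ 0.99  -0.139 -0.005] q [-0.36  0.91 -0.25  1.94  0.09  0.18 -0.73]
togo cm [-15.83  -0.17  -3.47]
```

Request:
drive_tool(deltas=[[[0, 0, 0], [-1.0, 0, -0.2], 5.0], [[0, 0, 0], [-1.9, 0, -0.44], 5.0], [[0, 0, 0], [-1.9, 0, -0.44], 5.0], [[0, 0, 0], [-1.9, 0, -0.44], 5.0], [[0, 0, 0], [-1.9, 0, -0.44], 5.0], [[0, 0, 0], [-1.9, 0, -0.44], 5.0], [[0, 0, 0], [-1.9, 0, -0.44], 5.0], [[0, 0, 0], [-1.9, 0, -0.44], 5.0], [[0, 0, 0], [-1.9, 0, -0.44], 5.0], [[-6.3, 0, -1.4], [0, 0, 0], 5.0], [[-6.3, 0, -1.4], [0, 0, 0], 5.0], [[-6.3, 0, -1.4], [0, 0, 0], 5.0]])

```text
clock: 6.98
tool_pos: [0.5038, 0.2963, 0.2057]
eef_rot: [0.493, 0.607, -0.394, 0.483]
contact_force: [0.3, -0.3, -3.2]
opening: 0.634
```

Run:
```python
from h import *
togo([.578,.025,.21])
```

```text
clk 6.98 pos [0.5038 0.2963 0.2057] F [ 0.3 -0.3 -3.2] open mm 55.8
x [-0.046  0.218 -0.975] y [ 0.979  0.203 -0.001] q [-0.21  0.68 -0.46  1.77  0.12  0.66 -0.46]
togo cm [-6.68  1.74 27.27]
```

Request:
drive_tool(deltas=[[[0, 0, 0], [-0.67, 0.17, 2.73], 5.0], [[0, 0, 0], [-0.67, 0.17, 2.73], 5.0], [[0, 0, 0], [-0.67, 0.17, 2.73], 5.0], [[0, 0, 0], [-0.67, 0.17, 2.73], 5.0], [[0, 0, 0], [-0.67, 0.17, 2.73], 5.0], [[0, 0, 0], [-0.67, 0.17, 2.73], 5.0], [[0, 0, 0], [-0.67, 0.17, 2.73], 5.0], [[0, 0, 0], [-0.67, 0.17, 2.73], 5.0], [[0, 0, 0], [-0.67, 0.17, 2.73], 5.0], [[0, 0, 0], [-0.67, 0.17, 2.73], 5.0], [[0, 0, 0], [0, 0, 0], 5.0]])

```text
clock: 7.9
tool_pos: [0.578, 0.0158, 0.2082]
eef_rot: [0.497, 0.602, -0.399, 0.482]
contact_force: [0.0, -0.4, -2.1]
opening: 0.63
```

Request:
drive_tool(deltas=[[[0, -5, 0], [0, 0, 0], 5.0], [[0, -5, 0], [0, 0, 0], 5.0], [[0, -5, 0], [0, 0, 0], 5.0], [[0, -5, 0], [0, 0, 0], 5.0], [[0, -5, 0], [0, 0, 0], 5.0], [[0, -5, 0], [0, 0, 0], 5.0], [[0, -5, 0], [0, 0, 0], 5.0], [[0, -5, 0], [0, 0, 0], 5.0], [[0, -5, 0], [0, 0, 0], 5.0], [[0, -5, 0], [0, 0, 0], 5.0], [[0, 0, 0], [0, 0, 0], 5.0]])

```text
clock: 8.82
tool_pos: [0.575, 0.0311, 0.2062]
eef_rot: [0.279, 0.348, -0.564, 0.694]
contact_force: [-0.5, 1.8, -2.4]
opening: 0.637
```

Run:
```python
from h import *
togo([.578,.025,.205])
```

```text
clk 8.82 pos [0.575  0.0311 0.2062] F [-0.5  1.8 -2.4] open mm 56.1
x [ 0.121 -0.589 -0.799] y [ 0.978  0.207 -0.005] q [-0.52  0.75  0.05  1.79  0.74  0.95 -0.81]
togo cm [0.49 0.17 0.45]
```

Request:
drive_tool(deltas=[[[0, -5.2, 0], [0, 0, 0], 5.0], [[0, -5.2, 0], [0, 0, 0], 5.0], [[0, -5.2, 0], [0, 0, 0], 5.0], [[0, -5.2, 0], [0, 0, 0], 5.0], [[0, -5.2, 0], [0, 0, 0], 5.0], [[0, -5.2, 0], [0, 0, 0], 5.0], [[0, -5.2, 0], [0, 0, 0], 5.0], [[0, -5.2, 0], [0, 0, 0], 5.0], [[0, -5.2, 0], [0, 0, 0], 5.0], [[0, -5.2, 0], [0, 0, 0], 5.0], [[0, -5.2, 0], [0, 0, 0], 5.0], [[0, -5.2, 0], [0, 0, 0], 5.0]])

```text
clock: 9.82
tool_pos: [0.5763, 0.0244, 0.2074]
eef_rot: [-0.052, -0.062, -0.632, 0.771]
contact_force: [0.7, -0.3, -2.3]
opening: 0.634
```

Run:
```python
from h import *
togo([.578,.025,.205])
d=r.snapshot('side');c=d['color'][150:350,200:460];cv2.imwrite('pics/p1.png',cv2.resize(c,None,fx=3,fy=3)[:,:,::-1])
```

```text
clk 9.82 pos [0.5763 0.0244 0.2074] F [ 0.7 -0.3 -2.3] open mm 55.9
x [ 0.193 -0.968  0.162] y [ 0.981  0.196 -0.002] q [-0.9   1.38  0.41  1.63  0.94  1.5  -1.21]
togo cm [-0.07  0.18 -0.23]
```

View pics/p1.png

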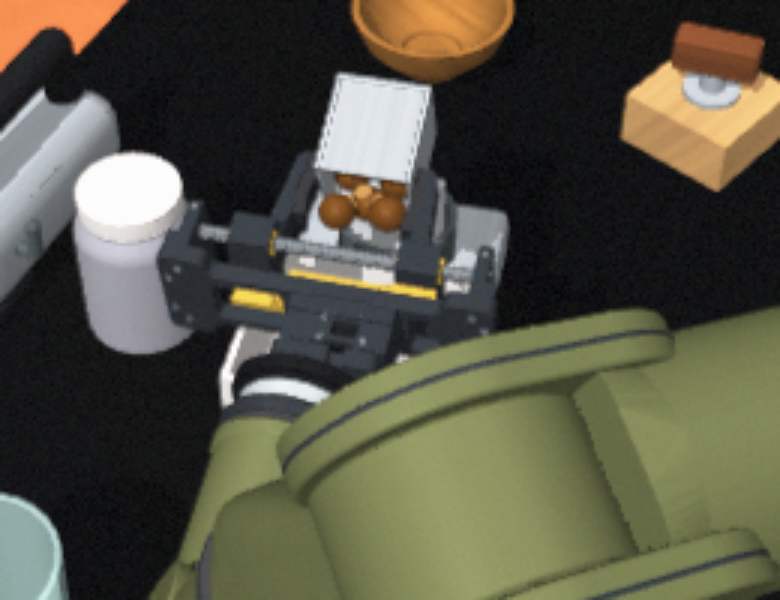

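Request:
drive_tool(deltas=[[[0, -4, 0], [0, 0, 0], 5.0], [[0, 0, 0], [0, 0, 0], 5.0], [[0, 0, 0], [0, 0, 0], 5.0], [[0, 0, 0], [0, 0, 0], 5.0], [[0, 0, 0], [0, 0, 0], 5.0], [[0, 0, 0], [0, 0, 0], 5.0], [[0, 0, 0], [0, 0, 0], 5.0]])

```text
clock: 10.45
tool_pos: [0.5763, 0.0245, 0.2093]
eef_rot: [-0.074, -0.09, -0.629, 0.769]
contact_force: [0.1, 0.0, -0.6]
opening: 0.631
```

Run:
```python
from h import *
togo([.578,.025,.25])
out=[]
for n,(y0,y1,x0,x1) in (('side',(150,350,240,440)),('top',(170,310,240,380))):
    c=r.snapshot(n)['color'][y0:y1,x0:x1];out.append(cv2.resize(c,(400,400),interpolation=cv2.INTER_CUBIC))
cv2.imwrite('pics/p2.png',np.hstack(out)[:,:,::-1])
```

```text
clk 10.45 pos [0.5763 0.0245 0.2093] F [ 0.1  0.  -0.6] open mm 55.6
x [ 0.192 -0.954  0.231] y [ 0.98   0.197 -0.001] q [-0.9   1.42  0.43  1.61  0.94  1.53 -1.22]
togo cm [0.93 0.18 3.97]
```

View pics/p2.png

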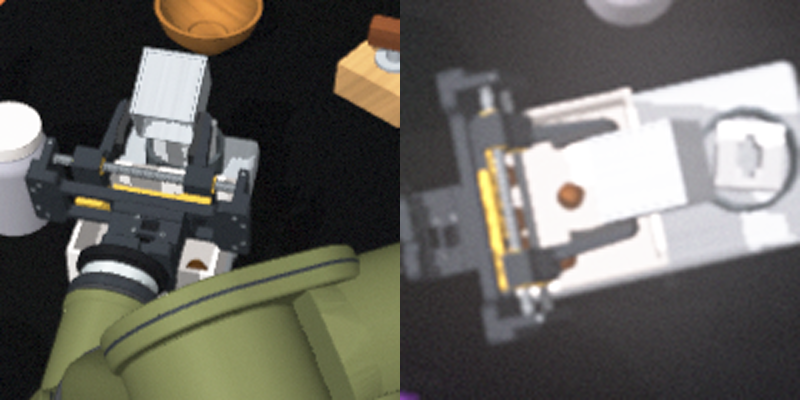

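Request:
drive_tool(deltas=[[[0, 6.5, 0], [0, 0, 0], 5.0], [[0, 7, 0], [0, 0, 0], 5.0], [[0, 7, 0], [0, 0, 0], 5.0], [[0, 7, 0], [0, 0, 0], 5.0], [[0, 7, 0], [0, 0, 0], 5.0], [[0, 7, 0], [0, 0, 0], 5.0], [[0, 7, 0], [0, 0, 0], 5.0], [[0, 7, 0], [0, 0, 0], 5.0], [[0, 7, 0], [0, 0, 0], 5.0], [[0, 7, 0], [0, 0, 0], 5.0], [[0, 7, 0], [0, 0, 0], 5.0], [[0, 0, 0], [0, 0, 0], 5.0]])

```text
clock: 11.55
tool_pos: [0.5773, 0.015, 0.2128]
eef_rot: [0.334, 0.401, -0.544, 0.657]
contact_force: [-0.4, -1.4, -0.8]
opening: 0.635
```

Request:
drive_tool(deltas=[[[0, 6.6, 0], [0, 0, 0], 5.0], [[0, 6.6, 0], [0, 0, 0], 5.0], [[0, 6.6, 0], [0, 0, 0], 5.0], [[0, 6.6, 0], [0, 0, 0], 5.0], [[0, 6.6, 0], [0, 0, 0], 5.0], [[0, 6.6, 0], [0, 0, 0], 5.0], [[0, 0, 0], [0, 0, 0], 5.0]])

```text
clock: 12.13
tool_pos: [0.5757, 0.0138, 0.2057]
eef_rot: [0.496, 0.602, -0.403, 0.479]
contact_force: [0.2, -2.1, -1.5]
opening: 0.63
```

Run:
```python
from h import *
togo([.504,.296,.14])
```

```text
clk 12.13 pos [0.5757 0.0138 0.2057] F [ 0.2 -2.1 -1.5] open mm 55.5
x [-0.048  0.211 -0.976] y [ 0.983  0.183 -0.009] q [ 0.3   0.72 -0.5   1.68  0.14  0.84 -0.  ]
togo cm [ 12.72  -1.83 -26.94]
```

Request:
drive_tool(deltas=[[[0, 0, 0], [0.63, -0.18, -2.84], 5.0], [[0, 0, 0], [0.63, -0.18, -2.84], 5.0], [[0, 0, 0], [0.63, -0.18, -2.84], 5.0], [[0, 0, 0], [0.63, -0.18, -2.84], 5.0], [[0, 0, 0], [0.63, -0.18, -2.84], 5.0], [[0, 0, 0], [0.63, -0.18, -2.84], 5.0], [[0, 0, 0], [0.63, -0.18, -2.84], 5.0], [[0, 0, 0], [0.63, -0.18, -2.84], 5.0], [[0, 0, 0], [0.63, -0.18, -2.84], 5.0], [[0, 0, 0], [0.63, -0.18, -2.84], 5.0], [[0, 0, 0], [0, 0, 0], 5.0]])

```text
clock: 13.05
tool_pos: [0.496, 0.3136, 0.2092]
eef_rot: [0.49, 0.608, -0.394, 0.484]
contact_force: [0.3, 1.3, -0.7]
opening: 0.631
```

Request:
drive_tool(deltas=[[[0, 0, 0], [1.57, 0, 0.35], 5.0], [[0, 0, 0], [1.57, 0, 0.35], 5.0], [[0, 0, 0], [1.57, 0, 0.35], 5.0], [[0, 0, 0], [1.57, 0, 0.35], 5.0], [[0, 0, 0], [1.57, 0, 0.35], 5.0], [[0, 0, 0], [1.57, 0, 0.35], 5.0], [[0, 0, 0], [1.57, 0, 0.35], 5.0], [[0, 0, 0], [1.57, 0, 0.35], 5.0], [[0, 0, 0], [1.57, 0, 0.35], 5.0], [[0, 0, 0], [0.8, 0, 0.18], 5.0], [[0, 0, 0], [0, 0, 0], 5.0]])

```text
clock: 13.97
tool_pos: [0.4984, 0.305, 0.0538]
eef_rot: [0.491, 0.605, -0.399, 0.483]
contact_force: [-1.0, 0.1, -1.2]
opening: 0.633
```

Run:
```python
from h import *
togo([.504,.296,.039])
out=[]
for n,(y0,y1,x0,x1) in (('side',(320,440,230,380)),('side',(215,300,265,370)),):
    c=r.snapshot(n)['color'][y0:y1,x0:x1];out.append(cv2.resize(c,(400,400),interpolation=cv2.INTER_CUBIC))
cv2.imwrite('pics/p3.png',np.hstack(out)[:,:,::-1])
```

```text
clk 13.97 pos [0.4984 0.305  0.0538] F [-1.   0.1 -1.2] open mm 55.8
x [-0.05   0.209 -0.977] y [ 0.98   0.199 -0.007] q [-0.31  0.9  -0.35  1.86  0.19  0.35 -0.49]
togo cm [1.23 0.38 1.29]
```

View pics/p3.png

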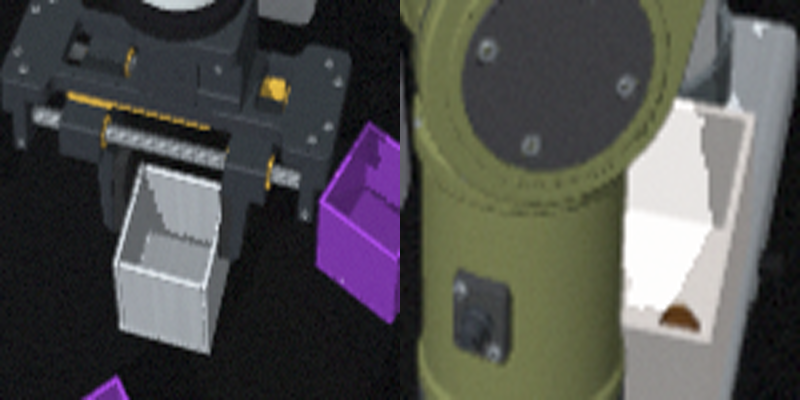

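Request:
drive_tool(deltas=[[[0, 0, 0], [0.35, 0, 0.08], 5.0], [[0, 0, 0], [0.35, 0, 0.08], 5.0], [[0, 0, 0], [0.35, 0, 0.08], 5.0], [[0, 0, 0], [0.35, 0, 0.08], 5.0], [[0, 0, 0], [0, 0, 0], 5.0], [[0, 0, 0], [0, 0, 0], 5.0]])

```text
clock: 14.57
tool_pos: [0.5005, 0.3059, 0.0417]
eef_rot: [0.494, 0.605, -0.397, 0.483]
contact_force: [-0.6, 0.2, -1.1]
opening: 0.627
```

Request:
drive_tool(deltas=[[[0, 0, 0], [0.3, 0, 0.07], 5.0], [[0, 0, 0], [0, 0, 0], 5.0], [[0, 0, 0], [0, 0, 0], 5.0]])

```text
clock: 14.82
tool_pos: [0.5005, 0.306, 0.0387]
eef_rot: [0.494, 0.605, -0.397, 0.483]
contact_force: [-0.3, 0.5, -0.5]
opening: 0.628
```

Request:
drive_tool(deltas=[[[0, 0, 0], [0.08, 0, 0], 5.6], [[0, 0, 0], [0, 0, 0], 6.6], [[0, 0, 0], [0, 0, 0], 7.6], [[0, 0, 0], [0, 0, 0], 7.6], [[0, 0, 0], [0, 0, 0], 7.6], [[0, 0, 0], [-1, 0, 0], 7.6], [[0, 0, 0], [-2, 0, 0], 7.6], [[0, 0, 0], [-3, 0, 0], 7.6], [[0, 0, 0], [-4, 0, 0], 7.6], [[0, 0, 0], [-4, 0, 0], 7.6], [[0, 0, 0], [-4, 0, 0], 7.6], [[0, 0, 0], [-4, 0, 0], 7.6]])

```text
clock: 15.82
tool_pos: [0.5101, 0.2583, 0.2554]
eef_rot: [0.494, 0.604, -0.397, 0.483]
contact_force: [0.9, -0.2, -0.2]
opening: 0.862
```

Run:
```python
from h import *
togo([.456,-.3,.25])
T=R.from_quat(r.get_state()['eef_rot']);print(T.as_matrix().round(3))
# vertical tool with jaw along world -y/+y options: relative rotation needed
for a in(92.5,-87.5):
    c,s=np.cos(np.radians(a)),np.sin(np.radians(a))
    G=R.from_matrix(np.array([[0,c,s],[0,s,-c],[-1,0,0]]))
    print(a,np.degrees((T.inv()*G).as_rotvec()).round(1))
```

```text
clk 15.82 pos [0.5101 0.2583 0.2554] F [ 0.9 -0.2 -0.2] open mm 75.9
x [-0.045  0.214 -0.976] y [ 0.98   0.198 -0.002] q [-0.13  0.61 -0.49  1.74  0.09  0.78 -0.4 ]
togo cm [-11.16 -16.35  52.49]
[[-0.045  0.98   0.193]
 [ 0.214  0.198 -0.957]
 [-0.976 -0.002 -0.218]]
92.5 [-80.7 -10.5  -8.8]
-87.5 [98.5 -9.2 11. ]
```

Request:
drive_tool(deltas=[[[7, -0.66, 0.79], [0, 0, 0], 7.6], [[7, -0.66, 0.79], [0, 0, 0], 7.6], [[7, -0.66, 0.79], [0, 0, 0], 7.6], [[7, -0.66, 0.79], [0, 0, 0], 7.6], [[7, -0.66, 0.79], [0, 0, 0], 7.6], [[7, -0.66, 0.79], [0, 0, 0], 7.6], [[7, -0.66, 0.79], [0, 0, 0], 7.6], [[7, -0.66, 0.79], [0, 0, 0], 7.6], [[7, -0.66, 0.79], [0, 0, 0], 7.6], [[7, -0.66, 0.79], [0, 0, 0], 7.6], [[7, -0.66, 0.79], [0, 0, 0], 7.6], [[7, -0.66, 0.79], [0, 0, 0], 7.6]])

```text
clock: 16.82
tool_pos: [0.51, 0.2593, 0.2535]
eef_rot: [0.708, 0.112, -0.691, 0.093]
contact_force: [0.8, 0.7, 0.3]
opening: 0.86
```

Request:
drive_tool(deltas=[[[7, -0.66, 0.79], [0, 0, 0], 7.0], [[7, -0.66, 0.79], [0, 0, 0], 7.0], [[0, 0, 0], [0.28, 3.55, 0.49], 7.0], [[0, 0, 0], [0.28, 3.55, 0.49], 7.0], [[0, 0, 0], [0.28, 3.55, 0.49], 7.0], [[0, 0, 0], [0.28, 3.55, 0.49], 7.0], [[0, 0, 0], [0.28, 3.55, 0.49], 7.0], [[0, 0, 0], [0.28, 3.55, 0.49], 7.0], [[0, 0, 0], [0.28, 3.55, 0.49], 7.0], [[0, 0, 0], [0.28, 3.55, 0.49], 7.0], [[0, 0, 0], [0.28, 3.55, 0.49], 7.0], [[0, 0, 0], [0.28, 3.55, 0.49], 7.0]])

```text
clock: 17.82
tool_pos: [0.4793, -0.0993, 0.2257]
eef_rot: [0.708, 0.018, -0.706, 0.018]
contact_force: [0.5, -0.2, 0.5]
opening: 0.793
```

Request:
drive_tool(deltas=[[[0, 0, 0], [0.28, 3.55, 0.49], 6.0], [[0, 0, 0], [0.28, 3.55, 0.49], 6.0], [[0, 0, 0], [0.28, 3.55, 0.49], 6.0], [[0, 0, 0], [0.28, 3.55, 0.49], 6.0], [[0, 0, 0], [0, 0, 0], 6.0], [[0, 0, 0], [0, 0, 0], 6.0]])

```text
clock: 18.32
tool_pos: [0.4665, -0.2432, 0.2145]
eef_rot: [0.708, 0.016, -0.706, 0.017]
contact_force: [0.3, 1.3, -0.1]
opening: 0.679
```

```bash
cat >> h.py <<'E'
def turn(yaw):
    T=R.from_quat(r.get_state()['eef_rot']);c,s=np.cos(np.radians(yaw)),np.sin(np.radians(yaw))
    G=R.from_matrix(np.array([[0,c,s],[0,s,-c],[-1,0,0]]));print('turn deg',np.degrees((T.inv()*G).as_rotvec()).round(1))
E
python3 - <<'E'
from h import *
togo([.456,-.315,.15]);turn(-88)
out=[]
im=r.snapshot('side')['color'];im2=r.snapshot('top')['color']
for i,(y0,y1,x0,x1) in ((im,(200,320,260,400)),(im2,(190,290,250,350)),(im,(330,440,240,360)),(im,(130,230,380,500))):
    out.append(cv2.resize(i[y0:y1,x0:x1],(380,290),interpolation=cv2.INTER_CUBIC))
cv2.imwrite('pics/p4.png',np.vstack([np.hstack(out[:2]),np.hstack(out[2:])])[:,:,::-1])
E
```

```text
clk 18.32 pos [ 0.4665 -0.2432  0.2145] F [ 0.3  1.3 -0.1] open mm 59.8
x [ 0.002 -0.002 -1.   ] y [ 0.046 -0.999  0.002] q [ 0.32  0.58  0.11  1.89 -0.1   0.67 -1.03]
togo cm [6.46 7.12 1.39]
turn deg [ 0.6 -0.1 -0.1]
```

View pics/p4.png

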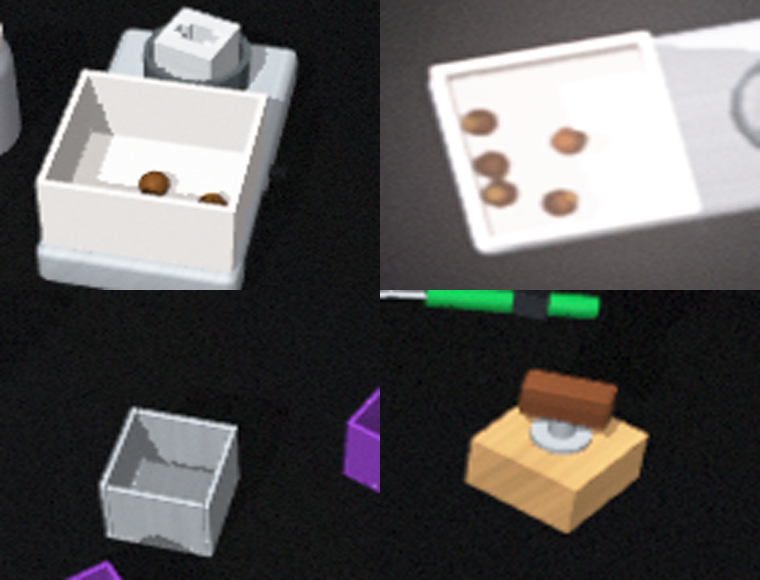

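Run:
```python
from h import *
d=r.snapshot('side')
p=cast(d,[(428,157.2),(454.8,162.1),(452.6,169),(425.2,165.2)],.096);print(p.round(4),p.mean(0))
p=np.array([.456,-.315,.081]);print(proj(d,p+np.array([[x,y,.015] for x,y in((.032,.012),(.032,-.012),(-.032,-.012),(-.032,.012))])).round(1))
hsv=cv2.cvtColor(d['color'],cv2.COLOR_RGB2HSV);H,S,V=cv2.split(hsv)
m=((H<12)|(H>172))&(S>100)&(V>25)
c=blob(m,(415,140,470,185));print(cv2.boundingRect(c),cv2.approxPolyDP(c,2,True)[:,0].tolist())
```

```text
[[ 0.481  -0.3219  0.096 ]
 [ 0.4219 -0.3296  0.096 ]
 [ 0.4196 -0.304   0.096 ]
 [ 0.4779 -0.2918  0.096 ]] [ 0.45009354 -0.31183065  0.096     ]
[[422.4 161.2]
 [425.7 155.1]
 [453.6 162.5]
 [450.5 168.7]]
(423, 157, 32, 21) [[425, 159], [424, 170], [449, 177], [454, 162], [431, 157]]
```

Request:
drive_tool(deltas=[[[0, 0, 0], [0, 2.4, 0.53], 6.0], [[0, 0, 0], [0, 2.4, 0.53], 6.0], [[0, 0, 0], [0, 2.4, 0.53], 6.0], [[0, 0, 0], [2, 0, 0], 6.0], [[0, 0, 0], [2, 0, 0], 6.0], [[0, 0, 0], [2, 0, 0], 6.0], [[0, 0, 0], [2, 0, 0], 6.0], [[0, 0, 0], [2, 0, 0], 6.0], [[0, 0, 0], [1.0, 0, 0], 6.0], [[0, 0, 0], [0, 0, 0], 6.0]])

```text
clock: 19.3
tool_pos: [0.4551, -0.3111, 0.1024]
eef_rot: [-0.706, -0.02, 0.707, -0.018]
contact_force: [0.3, 1.1, 0.3]
opening: 0.682
```

Run:
```python
from h import *
togo([.454,-.315,.072])
```

```text
clk 19.3 pos [ 0.4551 -0.3111  0.1024] F [0.3 1.1 0.3] open mm 60.1
x [-0.002  0.002 -1.   ] y [ 0.054 -0.999 -0.002] q [ 0.48  0.78  0.06  1.9  -0.1   0.46 -0.9 ]
togo cm [3.04 0.39 0.12]
```

Descend and close gently.

Request:
drive_tool(deltas=[[[0, 0, 0], [1.0, 0.4, 0.1], 6.0], [[0, 0, 0], [1.0, 0, 0], 6.0], [[0, 0, 0], [1.0, 0, 0], 6.0], [[0, 0, 0], [0, 0, 0], 4.0], [[0, 0, 0], [0, 0, 0], 3.0], [[0, 0, 0], [0, 0, 0], 2.0], [[0, 0, 0], [0, 0, 0], 2.0], [[0, 0, 0], [0, 0, 0], 2.0], [[0, 0, 0], [0, 0, 0], 2.0]], force=12)

```text
clock: 20.05
tool_pos: [0.4551, -0.3171, 0.0745]
eef_rot: [0.708, 0.018, -0.706, 0.019]
contact_force: [0.7, 1.0, -0.2]
opening: 0.27
```

Request:
drive_tool(deltas=[[[0, 0, 0], [0, 0, 0], 2.0], [[0, 0, 0], [0, 0, 0], 2.0], [[0, 0, 0], [0, 0, 0], 2.0]], force=45)

```text
clock: 20.3
tool_pos: [0.4551, -0.3172, 0.0744]
eef_rot: [0.708, 0.018, -0.706, 0.019]
contact_force: [-0.6, 2.7, 5.0]
opening: 0.266
```

Run:
```python
from h import *
togo([.454,-.315,.072])
```

```text
clk 20.3 pos [ 0.4551 -0.3172  0.0744] F [-0.6  2.7  5. ] open mm 23.4
x [ 0.002 -0.001 -1.   ] y [ 0.052 -0.999  0.001] q [ 0.49  0.83  0.06  1.91 -0.1   0.4  -0.89]
togo cm [ 0.24 -0.22  0.1 ]
```

Request:
drive_tool(deltas=[[[0, 0, 0], [-1, 0, 0], 2.0], [[0, 0, 0], [-1.5, 0, 0], 2.0], [[0, 0, 0], [-2, 0, 0], 2.0], [[0, 0, 0], [-2, 0, 0], 2.0], [[0, 0, 0], [-2, 0, 0], 2.0], [[0, 0, 0], [-2, 0, 0], 2.0], [[0, 0, 0], [-2, 0, 0], 2.0], [[0, 0, 0], [-2, 0, 0], 2.0]])

```text
clock: 20.97
tool_pos: [0.4537, -0.318, 0.2203]
eef_rot: [0.707, 0.017, -0.707, 0.018]
contact_force: [0.8, 0.4, -2.6]
opening: 0.263
```

Request:
drive_tool(deltas=[[[0, 0, 0], [0, -3.1, -1.9], 2.0], [[0, 0, 0], [0, -3.1, -1.9], 2.0], [[0, 0, 0], [0, -3.1, -1.9], 2.0], [[0, 0, 0], [0, -3.1, -1.9], 2.0], [[0, 0, 0], [0, -3.1, -1.9], 2.0], [[0, 0, 0], [0, -3.1, -1.9], 2.0], [[0, 0, 0], [0, -3.1, -1.9], 2.0], [[0, 0, 0], [0, -2.5, -1.5], 2.0], [[6, 0, 0], [0, 0, 0], 2.0], [[0, 0, 0], [0, 0, 0], 2.0], [[0, 0, 0], [0, 0, 0], 2.0]])

```text
clock: 21.88
tool_pos: [0.5893, -0.0693, 0.219]
eef_rot: [0.707, -0.019, -0.707, -0.017]
contact_force: [-0.2, -0.9, -1.9]
opening: 0.266
```

Run:
```python
from h import *
togo([.599,-.059,.2]);turn(-93.5)
im=r.snapshot('side')['color'][130:250,270:410]
cv2.imwrite('pics/k1.png',cv2.resize(im,None,fx=5,fy=5,interpolation=cv2.INTER_CUBIC)[:,:,::-1])
```

```text
clk 21.88 pos [ 0.5893 -0.0693  0.219 ] F [-0.2 -0.9 -1.9] open mm 23.4
x [ 0.    -0.003 -1.   ] y [-0.052 -0.999  0.003] q [-0.07  0.66  0.18  1.69 -0.15  0.81 -1.44]
togo cm [ 1.89 -1.09 -0.92]
turn deg [ 0.5 -0.  -0.2]
```

View pics/k1.png

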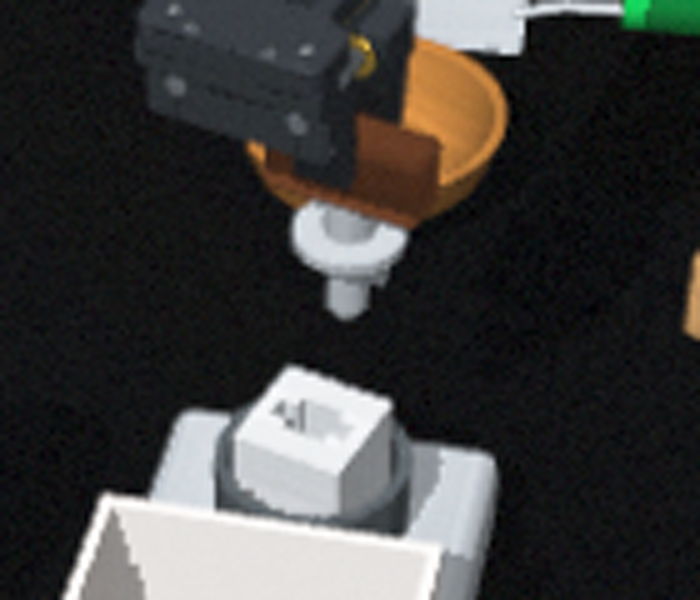

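Run:
```python
from h import *
d=r.snapshot('side');s=r.get_state();z=s['tool_pos'][2]+.008-.073
f=lambda u,v:(270+(u+.5)/5-.5,130+(v+.5)/5-.5)
print('tip',cast(d,[f(345,314)],z),s['tool_pos'])
print('predicted tip px if on axis',proj(d,[s['tool_pos'][0],s['tool_pos'][1],z]),f(345,314))
# collar top disc centre: collar top z = tip+.042
print('collar',cast(d,[f(350,237)],z+.042))
print('hub',cast(d,[f(292,366),f(392,403),f(340,472),f(237,438)],.102).round(4),cast(d,[f(292,366),f(392,403),f(340,472),f(237,438)],.102).mean(0))
print(cast(d,[f(313,418)],.102))
t=r.snapshot('top');hsv=cv2.cvtColor(t['color'],cv2.COLOR_RGB2HSV);H,S,V=cv2.split(hsv)
m=((H<14)|(H>172))&(S>90)&(V>30)
px=proj(t,s['tool_pos'])[0];print('top px',px)
try:
    c=blob(m,(int(px[0])-30,int(px[1])-35,int(px[0])+30,int(px[1])+35));print(rect(t,c,s['tool_pos'][2]+.023))
except Exception as e:print(e)
```

```text
tip [[ 0.58721944 -0.06733747  0.15411467]] [ 0.5890957  -0.07026548  0.21911467]
predicted tip px if on axis [[338.32421531 191.23284303]] (338.6, 192.4)
collar [[ 0.58417955 -0.06355216  0.19611467]]
hub [[ 0.6175 -0.0845  0.102 ]
 [ 0.5719 -0.0811  0.102 ]
 [ 0.5747 -0.036   0.102 ]
 [ 0.6195 -0.0367  0.102 ]] [ 0.59587953 -0.05956817  0.102     ]
[[ 0.59698566 -0.05982917  0.102     ]]
top px [372.87280636 223.77510402]
attempt to get argmax of an empty sequence
```

Request:
drive_tool(deltas=[[[0.5, 0, 0], [0, -0.5, -0.45], 2.0], [[0, 0, 0], [0, -0.45, -0.45], 2.0], [[0, 0, 0], [1.1, 0, 0], 2.0], [[0, 0, 0], [1.1, 0, 0], 2.0], [[0, 0, 0], [1.1, 0, 0], 2.0], [[0, 0, 0], [0.8, 0, 0], 2.0], [[0, 0, 0], [0.3, 0, 0], 2.0], [[0, 0, 0], [0.3, 0, 0], 2.0], [[0, 0, 0], [0.3, 0, 0], 2.0], [[0, 0, 0], [0.3, 0, 0], 2.0], [[0, 0, 0], [0, 0, 0], 2.0]])

```text
clock: 22.95
tool_pos: [0.5994, -0.0593, 0.1657]
eef_rot: [0.707, -0.022, -0.706, -0.022]
contact_force: [0.7, 1.0, -1.9]
opening: 0.268
```

Run:
```python
from h import *
togo([.5985,-.061,.147]);turn(-94)
```

```text
clk 22.95 pos [ 0.5994 -0.0593  0.1657] F [ 0.7  1.  -1.9] open mm 23.6
x [ 0.001 -0.001 -1.   ] y [-0.062 -0.998  0.001] q [-0.07  0.74  0.16  1.71 -0.17  0.7  -1.45]
togo cm [1.87 0.17 0.08]
turn deg [ 0.4 -0.1 -0.1]
```

Request:
drive_tool(deltas=[[[0, 0, 0], [0.3, 0.07, 0], 2.0], [[0, 0, 0], [0.3, 0, 0], 2.0], [[0, 0, 0], [0.3, 0, 0], 2.0], [[0, 0, 0], [0.3, 0, 0], 2.0], [[0, 0, 0], [0, 0, 0], 2.0], [[0, 0, 0], [0, 0, 0], 2.0]])

```text
clock: 23.45
tool_pos: [0.5994, -0.06, 0.1538]
eef_rot: [0.707, -0.022, -0.706, -0.022]
contact_force: [-0.4, -1.0, -2.3]
opening: 0.264
```

Request:
drive_tool(deltas=[[[0, 0, 0], [0.3, 0, 0], 2.0], [[0, 0, 0], [0.3, 0, 0], 2.0], [[0, 0, 0], [0.3, 0, 0], 2.0], [[0, 0, 0], [0.3, 0, 0], 2.0], [[0, 0, 0], [0, 0, 0], 2.0], [[0, 0, 0], [0, 0, 0], 2.0]])

```text
clock: 23.95
tool_pos: [0.5994, -0.06, 0.1417]
eef_rot: [0.707, -0.022, -0.706, -0.022]
contact_force: [-0.1, 0.6, -1.5]
opening: 0.273
```

Run:
```python
from h import *
togo([.5985,-.061,.131]);turn(-94)
```

```text
clk 23.95 pos [ 0.5994 -0.06    0.1417] F [-0.1  0.6 -1.5] open mm 24.1
x [ 0.001 -0.001 -1.   ] y [-0.062 -0.998  0.001] q [-0.06  0.77  0.15  1.73 -0.17  0.65 -1.45]
togo cm [1.07 0.1  0.08]
turn deg [ 0.4 -0.1 -0.1]
```

Request:
drive_tool(deltas=[[[0, 0, 0], [0.3, 0, 0], 2.0], [[0, 0, 0], [0.3, 0, 0], 2.0], [[0, 0, 0], [0.3, 0, 0], 2.0], [[0, 0, 0], [0, 0, 0], 2.0], [[0, 0, 0], [0, 0, 0], 2.0]])

```text
clock: 24.37
tool_pos: [0.5995, -0.0601, 0.1329]
eef_rot: [0.707, -0.022, -0.706, -0.022]
contact_force: [0.1, -0.4, -2.2]
opening: 0.268
```

Request:
drive_tool(deltas=[[[0, 0, 0], [0.2, 0, 0], 2.0], [[0, 0, 0], [0.2, 0, 0], 2.0], [[0, 0, 0], [0, 0, 0], 2.0], [[0, 0, 0], [0, 0, 0], 2.0]])

```text
clock: 24.7
tool_pos: [0.5998, -0.06, 0.1293]
eef_rot: [0.707, -0.022, -0.706, -0.022]
contact_force: [0.3, 0.4, 3.0]
opening: 0.269
```

Request:
drive_tool(deltas=[[[0, 0, 0], [0.2, 0, 0], 2.0], [[0, 0, 0], [0.2, 0, 0], 2.0], [[0, 0, 0], [0.2, 0, 0], 2.0], [[0, 0, 0], [0, 0, 0], 2.0], [[0, 0, 0], [0, 0, 0], 2.0], [[0, 0, 0], [0, 0, 0], 2.0]])

```text
clock: 25.2
tool_pos: [0.5999, -0.06, 0.1235]
eef_rot: [0.708, -0.022, -0.706, -0.022]
contact_force: [-2.0, 1.8, 5.7]
opening: 0.268
```

Run:
```python
from h import *
F=[]
for i in range(6):
    d=r.snapshot('side');F.append(r.get_state()['contact_force'][2])
print(np.round(F,1),np.mean(F));togo([.5985,-.061,.123])
t=r.snapshot('top')['color']
a=cv2.resize(d['color'][130:250,270:410],(400,343),interpolation=cv2.INTER_CUBIC);b=cv2.resize(t[170:290,240:400],(400,343),interpolation=cv2.INTER_CUBIC)
cv2.imwrite('pics/k2.png',np.hstack([a,b])[:,:,::-1])
```

```text
[7.3 6.6 7.4 8.  7.4 6.4] 7.198337258256175
clk 25.5 pos [ 0.5999 -0.06    0.1235] F [-2.   0.8  6.4] open mm 23.5
x [ 0.002 -0.001 -1.   ] y [-0.062 -0.998  0.001] q [-0.06  0.8   0.14  1.74 -0.18  0.61 -1.44]
togo cm [0.05 0.1  0.13]
```

View pics/k2.png

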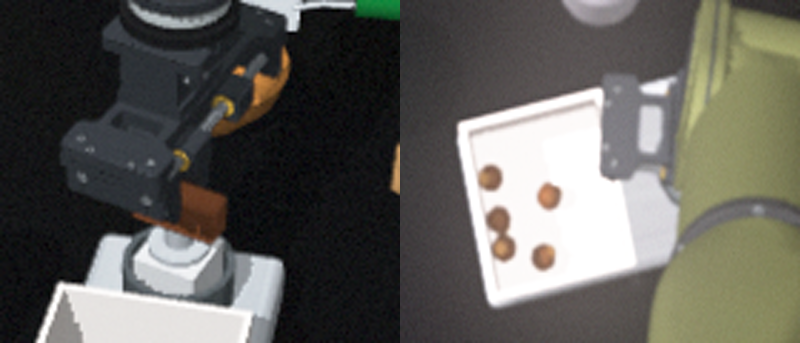

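```bash
python3 -c "
from plant import r
print(r.finish_job());s=r.get_state();print(s['clock'],s['tool_pos'],s['contact_force'])"
```

```text
the job is handed in; nothing more can be done
None
the job is handed in; nothing more can be done
```

I poured all five nuts into the hopper and stood the empty cup upright near where it started. I keyed the drive handle into the hub and handed the job in at about 25.5 s of the 72 s, still gripping and pressing. `finish_job()` reports no verdict, so the result rests on my own last checks.

- **Nuts:** the last top view shows all five lying in the hopper.
- **Cup:** the last close view, taken after I let go of it, shows it upright, empty and on the counter.
- **Handle home:** the nose went in with no resistance. The first contact came at a tool height of about 0.131 m, where the collar should meet the hub, so no turning search was needed. The last side view shows the collar on the hub.
- **Press:** I then pushed about 7.5 mm further. The upward force averaged 7.2 N, or about 9 N once the handle's weight is added back, which puts the hub at roughly 8 of its 12 mm. I inferred this from the force and the tool height; I did not read the joint.
- **Grip:** the fingers held the block at 23.5 mm, and the tool was vertical to within about 0.2°.
- **Small disagreements:** the two cameras put the hub and the handle's grip block 2 to 6 mm apart in places. I split the difference and the handle still went in without force.
- **Jug, bowl and jar:** I saw no contact with them, but I did not measure their positions again at the end.

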